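Bring the red-lidded jar round on the spice carousel and put it on the scale

ROBOT

A 6-joint arm with a two-finger parallel gripper is mounted at the origin on the work surface. World frame = base frame: x ahead of the robot, y to its left, z up, the work surface at z = 0. Lengths are in m, angles in rad, forces in N, time in s.
With the tool pointing down it reaches from about 0.3 to 0.775 m from the base axis. Payload 14.6 kg.
Tool frame: the origin (TCP) lies at the very end of the fingers, on their centre line; the grasp point (between the pads) lies 19 mm behind it; z points along the fingers, y is the line along which they close (so a half turn about z gives the same grasp; the last joint's range is limited). The gripper opens to 94 mm and grips with 3 to 60 N. Pads are 16 mm wide; open, the fingers measure 119 mm over their backs; the gripper's body (75 mm by 177 mm) begins 78 mm behind the grasp point.
Start: joints at [-1.232, 0.3, 1.521, -0, 1.321, -0.067], TCP at [0.217, -0.505, 0.205] pointing down, gripper open.
Joint ranges: [-3.03, 3.03], [-0.79, 2.21], [0.23, 2.52], [-1.04, 4.18], [0, 3.07], [-2.55, 2.55]. Speed limits (rad/s): [2.22, 2.22, 2.57, 3.14, 3.14, 3.14].

INTERFACE

Orientations are given as [roll, pitch, yaw] about the fixed x, y, z axes, in that order (R = Rz(yaw) Ry(pitch) Rx(roll)).
In Python, from station import ctrl gives the robot as it stands.
- The arm moves only by the tool carry_out, never from a script. Its argument "motion" is text: rows parted by semicolons, each of 7 numbers parted by spaces: the shift along the world's x, y, z in m, then the turn, a rotation vector about the world's x, y, z in degrees, then the closure in counts, from 0 (fully open) to 255 (shut). In form: dx dy dz wx wy wz hand; .... A call has 1 to 20 rows; each row shifts and turns the commanded pose from where the row before left it; what a row does not reach is not made up. A row lasts 1/12 s, in which the tool goes at most 41.7 mm and 7.16 degrees, less where a joint would pass 70% of its speed; a pose out of reach is approached as far as the arm can. A call is refused whole if a number of a shift passes 0.0417 or a number of a turn 7.16, either way. A call with a gripper value outside its range is refused whole. The fingers move at their own pace and stop on an object; "grip_force" is the grip in N (left out, the last holds). Time passes only in rows, so rows that do not move let the fingers close. It gives the time, the measured TCP pose, the force, the opening and the grip force at its end, in the units of the state.
- ctrl.get_obs(): the state, without advancing time (a new reading comes with each control period).
- ctrl.camera(name): name is "scene" or "top"; returns a dict with "pixels" (480x640x3 uint8, red, green, blue), "range_z" (480x640 float32, m along the optical axis (not along the pixel's ray), 0 where there is no reading), "K" (3x3 intrinsics, pixels), "position" and "attitude" of the camera in the world. Camera axes: x right, y up, looking along -z (the intrinsics and any distortion apply to the point x, -y, -z); pixel columns grow to the right and rows downward; lengths in m; the calibration is good to about 2 mm. A picture is of the moment at which its call begins.
- ctrl.hand_in(): hands the job in; it is judged then, once.
The state is a dict: "time_s": time; "qpos": joint angles; "joint_vel": joint speeds; "tau": joint torques, N m; "ee_pos": TCP position; "eef_rot": TCP orientation; "force": force on the tool from outside, world axes, zero at the start; "moment": the same for the moment, N m; "grip_width": finger opening in m; "grip_force": force on a finger pad.
Only numpy, scipy, OpenCV 4.12 (cv2) and the standard library are available. Lean on these libraries where they do the work, as an engineer would, in place of code of your own. Each camera call takes 0.05 s, during which the arm holds its last target. There are 200 camera calls.

TASK

Turn the spice carousel until the jar with the red lid stands in line with the yellow pointer on the carousel's foot, and let it stand there. Then lift that jar straight up out of its bay at the pointer and stand it upright in the middle of the round steel pan of the kitchen scale. Keep the jar upright throughout.

Things in the scene. Friction and masses are not known exactly. Their poses are not given: they have to be found in the camera images.
- jar_red_mid (a point): Amber jar with the red lid, 52 mm across, 75 mm high, about 0.2 kg (four others have white, black, green, blue lids). The point is its centre, half-way up, 69.5 mm above the table at the start; z is the jar's axis. It stands loose in one of the carousel's six bays (60 degrees apart, round wooden collars 12 mm high with 4 mm of play, centres 110 mm from the turning axis), 40 to 80 degrees to either side of the pointer.
- handle (a point): Black bar on the carousel's hub, 66 x 16 x 30 mm high; jar tops lie 18 mm below its underside. The point is its centre, on the vertical turning axis, 140 mm above the table; x runs along the bar, z up. It is one with the platter (300 mm across, top at 32 mm), which turns either way with slight friction (about 0.1 N m) and stays where left. The bar starts roughly along the pointer's line.
- pointer (a point): Yellow strip, 80 x 28 mm, on the carousel's fixed steel foot, sticking out past the platter towards the robot. The point is the centre of its upper face, 12 mm above the table, 200 mm from the turning axis; x points level to the turning axis, z up. A bay is at the pointer when its centre lies on the line from this point to the axis.
- pan (a point): Kitchen scale: fixed black slab 210 x 165 mm with a green display and a round, flat steel pan 130 mm across that does not give. The point is the centre of the pan's upper face, 26 mm above the table; x points away from the display, z up.

How it is judged:
On the way, in this order (a step that is already met when the one before it is completed fails the run):
1. the carousel has been turned and the red-lidded jar stands in its bay within 25 mm (about 13 degrees) of the pointer's line (y of jar_red_mid in the frame of pointer between -0.025 and 0.025 m and x of jar_red_mid in the frame of pointer below 0.115 m and horizontal distance between jar_red_mid and handle below 0.13 m and height (world z) of jar_red_mid below 0.078 m and angle between the x axis of handle and the x axis of pointer, either way round above 0.78 rad), for 0.3 s.
2. the jar is lifted 25 mm or more out of its bay there, within 50 mm of the pointer's line (height (world z) of jar_red_mid above 0.095 m and y of jar_red_mid in the frame of pointer between -0.05 and 0.05 m and x of jar_red_mid in the frame of pointer below 0.14 m), for 0.05 s.
At the end, for the whole second after the job is handed in: The red-lidded jar stands upright (within 6 degrees) on the scale's pan, its axis within 25 mm of the pan's centre, its foot on the pan (horizontal distance between jar_red_mid and pan below 0.025 m and z of jar_red_mid in the frame of pan between 0.032 and 0.043 m and angle between jar_red_mid's own z axis and vertical below 0.1 rad); the robot touches nothing.
It fails at once if the red-lidded jar is tipped by more than 35 degrees (angle between jar_red_mid's own z axis and vertical above 0.61 rad).
It also fails if it takes over 51 s, if anything falls off the work surface, if the arm or the gripper's body presses on something with over 40 N, if the wrist force passes 120 N, or if a joint passes its speed limit or range.

## Working session

There is one attempt and no reset: what is moved stays moved. The work goes in short steps, Python scripts to look and compute and a tool call to move; the robot and the scene stay as the last step left them, time stands still between calls to the robot, and variables do not carry over. Pictures are saved under pics/ and viewed, at most 10 in all, crops included, and the job is handed in when it is done.

Besides the shell and the picture viewer there is one more tool, called after "Call:" by a JSON object that holds its "op" and its "data", one argument or row to a line. carry_out: Moves the arm, as the interface text tells. Its arguments: {"type":"object","properties":{"motion":{"type":"string"},"grip_force":{"type":"number"}},"required":["motion"]}

```bash
mkdir -p pics
cat > h.py <<'E'
import numpy as np,cv2
from station import ctrl
def cam(n):
    c=ctrl.camera(n); c={k:(np.array(v) if k!='pixels' else v) for k,v in c.items()}
    return c
def R(c):
    a=np.array(c['attitude'])
    if a.shape==(3,3): return a
    from scipy.spatial.transform import Rotation as Q
    return (Q.from_euler('xyz',a) if a.size==3 else Q.from_quat(a)).as_matrix()
def ray(c,u,v):
    K=c['K']; d=np.array([(u-K[0,2])/K[0,0],-(v-K[1,2])/K[1,1],-1.]); return R(c)@d
def onz(c,u,v,z):
    d=ray(c,u,v);p=c['position'];return p+d*(z-p[2])/d[2]
def cloud(c):
    v,u=np.mgrid[:480,:640];K=c['K']
    d=np.stack([(u-K[0,2])/K[0,0],-(v-K[1,2])/K[1,1],-np.ones(u.shape)],-1)*c['range_z'][...,None]
    return d@R(c).T+c['position']
E
python3 - <<'E'
from h import *
for n in('top','scene'):
    c=ctrl.camera(n);print(n,c['K'],c['position'],c['attitude'],[k for k in c])
    cv2.imwrite(f'pics/{n}0.png',c['pixels'][...,::-1]);np.save(f'{n}.npy',c,allow_pickle=True)
print(ctrl.get_obs())
E
```

```text
top [[472.03010248   0.         325.28613986]
 [  0.         472.03010248 252.16484635]
 [  0.           0.           1.        ]] [ 0.40296864 -0.05480054  0.857179  ] [ 0.10690878 -0.00856968 -1.56417085] ['pixels', 'range_z', 'K', 'position', 'attitude']
scene [[454.10508546   0.         323.25744712]
 [  0.         454.10508546 238.94356188]
 [  0.           0.           1.        ]] [ 0.73144168 -0.4003365   0.73830173] [ 0.58249137 -0.01133281  0.63395355] ['pixels', 'range_z', 'K', 'position', 'attitude']
{'time_s': 0.1, 'qpos': array([-1.23161195e+00,  3.00400902e-01,  1.52149320e+00,  1.75744164e-05,
        1.32072048e+00, -6.65727540e-02]), 'joint_vel': array([ 4.34405877e-04, -1.03588347e-03, -3.57860049e-04,  1.90591537e-04,
        7.58746633e-04,  4.92636072e-06]), 'tau': array([ 2.26321165e-03, -5.32634282e+01, -3.53280008e+01,  7.09765172e-02,
        2.35175702e-02, -8.00884709e-05]), 'ee_pos': array([ 0.21703151, -0.50511785,  0.20496202]), 'eef_rot': array([-3.14057412e+00, -8.49679595e-05,  4.05752732e-01]), 'force': array([ 0.42841288,  0.03649479, -0.07978114]), 'moment': array([ 0.01762705, -0.02679969, -0.03244955]), 'grip_force': 0.0, 'grip_width': 0.0942133738471417}
```

View pics/top0.png

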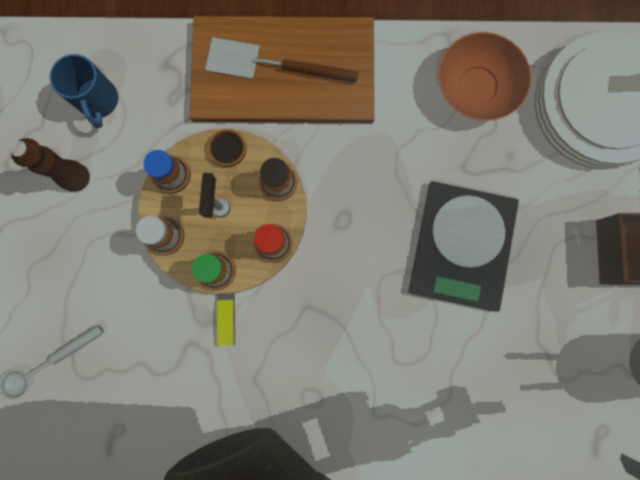

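View pics/scene0.png

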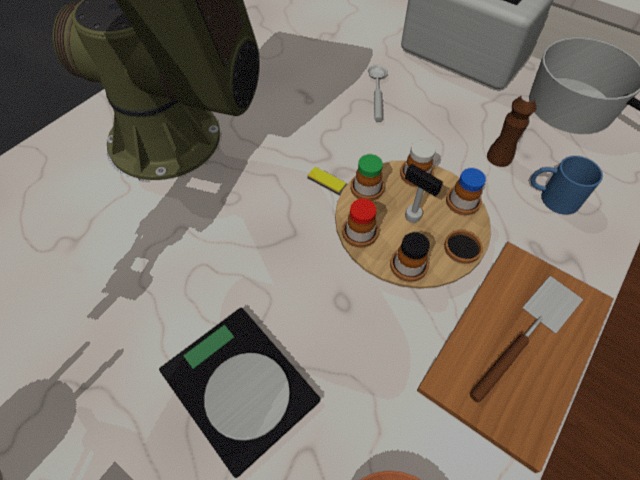

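Top view: red lid at (270,240), handle (207,195), yellow pointer (225,322), pan (468,231), display (457,289). The scene view agrees: red lid at (362,212), handle (423,180), pan (246,397).

```bash
cat >> h.py <<'E'
def masks(c):
    h=cv2.cvtColor(np.ascontiguousarray(c['pixels']),cv2.COLOR_RGB2HSV).astype(int);H,S,V=h[...,0],h[...,1],h[...,2]
    return dict(red=((H<5)|(H>174))&(S>185)&(V>110),yel=(abs(H-29)<4)&(S>200)&(V>100))
def big(m):
    n,l,s,ce=cv2.connectedComponentsWithStats(m.astype(np.uint8));i=1+s[1:,4].argmax();return l==i,ce[i],s[i]
E
python3 - <<'E'
from h import *
C={}
for n in('top','scene'):
    c=np.load(n+'.npy',allow_pickle=True).item();c={k:np.array(v) for k,v in c.items()};C[n]=c
    P=cloud(c);m=masks(c)
    for k in m:
        b,ce,s=big(m[k]);p=P[b];print(n,k,ce,s,'median',np.median(p,0).round(4),'z hi',np.percentile(p[:,2],95).round(4))
        if k=='red':
            t=p[p[:,2]>np.percentile(p[:,2],95)-.006]
            (x,y),r=cv2.minEnclosingCircle(t[:,:2].astype(np.float32));print('  lid circle',x,y,r)
        if k=='yel':
            t=p[abs(p[:,2]-.012)<.006];r=cv2.minAreaRect(t[:,:2].astype(np.float32));print('  rect',r)
    x,y,z=P[...,0],P[...,1],P[...,2]
    g=c['pixels'].max(-1)
    # handle: z in .13...16 , within region
    b,ce,s=big((z>.135)&(z<.165)&(g<70)&(x>.3)&(x<.75)&(y>-.1)&(y<.35)); p=P[b]; t=p[p[:,2]>.148]
    print(n,'handle',ce,s,np.median(t,0),cv2.minAreaRect(t[:,:2].astype(np.float32)))
    # platter
    b,ce,s=big((abs(z-.032)<.005)&(x>.3)&(x<.75)&(y>-.1)&(y<.35));p=P[b];print('  platter circ',cv2.minEnclosingCircle(p[:,:2].astype(np.float32)),np.median(p[:,2]))
    # pan
    px=c['pixels'].astype(int)
    b,ce,s=big((abs(z-.026)<.006)&(px.min(-1)>90)&(y<-.1)&(y>-.5)&(x>.2)&(x<.65));p=P[b];print('  pan',ce,cv2.minEnclosingCircle(p[:,:2].astype(np.float32)),np.median(p,0),len(p))
c=C['top']
print('ray checks: red',onz(c,270,240,.107),'ptr',onz(c,225.5,322,.012),'handle',onz(c,207.5,195,.155),'pan',onz(c,468.5,231.5,.026))
E
```

```text
top red [268.3826087  237.90782609] [255 225  28  27 575] median [0.5057 0.0307 0.1069] z hi 0.1091
  lid circle 0.4632665812969208 -0.0059250351041555405 0.07771866023540497
top yel [225.01983003 314.95750708] [219 301  14  37 353] median [0.3821 0.1158 0.0118] z hi 0.0143
  rect ((0.37350112199783325, 0.11570381373167038), (0.023135924711823463, 0.06330002099275589), 89.88042449951172)
top handle [206.89373814 194.90891841] [199 173  16  44 527] [0.5653513  0.12087665 0.15439041] ((0.5660620927810669, 0.1217593178153038), (0.015473050065338612, 0.06453552842140198), 87.02040100097656)
  platter circ ((0.5668511986732483, 0.1222681999206543), 0.15013141930103302) 0.0317823403218227
  pan [468.64600892 231.14848785] ((0.533443033695221, -0.31749898195266724), 0.06569751352071762) [ 0.53188985 -0.31693044  0.02611043] 4034
scene red [362.40513834 210.60079051] [350 199  26  25 506] median [0.5105 0.0273 0.1073] z hi 0.1095
  lid circle 0.6149051785469055 -0.1748865246772766 0.25388818979263306
scene yel [324.90647482 178.58992806] [309 170  36  19 139] median [0.3709 0.1132 0.0127] z hi 0.0149
  rect ((0.370633989572525, 0.11517830193042755), (0.07768873125314713, 0.026011407375335693), 1.171489953994751)
scene handle [423.65175097 178.13618677] [406 164  36  30 514] [0.57005832 0.11928596 0.15486172] ((0.5698965191841125, 0.12189444899559021), (0.015894899144768715, 0.06496988236904144), 86.1386947631836)
  platter circ ((0.5700235962867737, 0.123170867562294), 0.15054868161678314) 0.03280508821642003
  pan [246.49868766 395.94138233] ((0.5336500406265259, -0.31632018089294434), 0.06508053839206696) [ 0.53627261 -0.31902524  0.02653914] 5715
ray checks: red [0.5024426  0.02796198 0.107     ] ptr [0.36810508 0.11431183 0.012     ] handle [0.56398243 0.1184193  0.155     ] pan [ 0.53122416 -0.31659455  0.026     ]
```

Call:
{"op": "carry_out", "data": {
  "motion": "0.016 0.0285 0 0 0 7 0;0.016 0.0285 0 0 0 7 0;0.016 0.0285 0 0 0 7 0;0.016 0.0285 0 0 0 7 0;0.016 0.0285 0 0 0 7 0;0.016 0.0285 0 0 0 7 0;0.016 0.0285 0 0 0 7 0;0.016 0.0285 0 0 0 7 0;0.016 0.0285 0 0 0 7 0;0.016 0.0285 0 0 0 7 0;0.016 0.0285 0 0 0 7 0;0.016 0.0285 0 0 0 7 0;0.016 0.0285 0 0 0 7 0;0.016 0.0285 0 0 0 7 0;0.016 0.0285 0 0 0 7 0;0.016 0.0285 0 0 0 7 0;0.016 0.0285 0 0 0 7 0;0.016 0.0285 0 0 0 7 0;0.016 0.0285 0 0 0 7 0;0.016 0.0285 0 0 0 7 0",
  "grip_force": 20
}}

```text
time_s: 1.77
ee_pos: [0.5375, 0.0663, 0.2052]
eef_rot: [-3.141, -0.0, 2.855]
force: [0.1, -1.0, 0.3]
grip_width: 0.0938
grip_force: 0.0
```

Call:
{"op": "carry_out", "data": {
  "motion": "0.0155 0.0285 0 0 0 7 0;0.0155 0.0287 0 0 0 6.8 0;0 0 0 0 0 0 0;0 0 0 0 0 0 0;0 0 0 0 0 0 0;0 0 0 0 0 0 0"
}}

```text
time_s: 2.27
ee_pos: [0.5678, 0.121, 0.2055]
eef_rot: [-3.141, -0.0, 3.088]
force: [0.2, -0.1, -0.3]
grip_width: 0.0939
grip_force: 0.0
```

Call:
{"op": "carry_out", "data": {
  "motion": "0 0.001 -0.02 0 0 0 0;0 0 -0.02 0 0 0 0;0 0 -0.02 0 0 0 0;0 0 -0.0215 0 0 0 0;0 0 0 0 0 0 0;0 0 0 0 0 0 255;0 0 0 0 0 0 255;0 0 0 0 0 0 255;0 0 0 0 0 0 255;0 0 0 0 0 0 255;0 0 0 0 0 0 255;0 0 0 0 0 0 255;0 0 0 0 0 0 255;0 0 0 0 0 0 255;0 0 0 0 0 0 255;0 0 0 0 0 0 255;0 0 0 0 0 0 255",
  "grip_force": 20
}}

```text
time_s: 3.68
ee_pos: [0.5681, 0.1229, 0.1239]
eef_rot: [-3.142, 0.0, 3.09]
force: [-0.4, -0.1, -0.1]
grip_width: 0.0172
grip_force: 0.0
```

Call:
{"op": "carry_out", "data": {
  "motion": "0 0 0 0 0 0 255;0 0 0 0 0 0 255;0 0 0 0 0 0 255;0 0 0 0 0 0 255;0 0 0 0 0 -1 255;0 0 0 0 0 -1 255;0 0 0 0 0 -1 255"
}}

```text
time_s: 4.27
ee_pos: [0.5681, 0.1228, 0.1239]
eef_rot: [-3.141, -0.0, 3.036]
force: [-0.0, -2.3, -0.1]
grip_width: 0.0158
grip_force: 20.0
```

Gripped at 20 N; turn the remaining 51°.

Call:
{"op": "carry_out", "data": {
  "motion": "0 0 0 0 0 -2 255;0 0 0 0 0 -3 255;0 0 0 0 0 -3 255;0 0 0 0 0 -3 255;0 0 0 0 0 -3 255;0 0 0 0 0 -3 255;0 0 0 0 0 -3 255;0 0 0 0 0 -3 255;0 0 0 0 0 -3 255;0 0 0 0 0 -3 255;0 0 0 0 0 -3 255;0 0 0 0 0 -3 255;0 0 0 0 0 -3 255;0 0 0 0 0 -3 255;0 0 0 0 0 -3 255;0 0 0 0 0 -3 255;0 0 0 0 0 -2 255;0 0 0 0 0 -1 255;0 0 0 0 0 -1 255;0 0 0 0 0 0 255"
}}

```text
time_s: 5.93
ee_pos: [0.5684, 0.1233, 0.1239]
eef_rot: [3.14, -0.0, 2.146]
force: [4.1, 3.3, -2.9]
grip_width: 0.0154
grip_force: 20.0
```

Call:
{"op": "carry_out", "data": {
  "motion": "0 0 0 0 0 0 255;0 0 0 0 0 0 255;0 0 0 0 0 0 255;0 0 0 0 0 0 0;0 0 0 0 0 0 0;0 0 0 0 0 0 0;0 0 0 0 0 0 0;0 0 0 0 0 0 0;0 0 0 0 0 0 0;0 0 0 0 0 0 0;0 0 0.025 0 0 0 0;0 0 0.03 0 0 0 0;0 0 0.03 0 0 0 0;0 0 0.03 0 0 0 0;0.005 -0.035 0.01 0 0 0 0;0 -0.04 0 0 0 0 0;0 -0.04 0 0 0 0 0;0 -0.04 0 0 0 0 0;0 -0.04 0 0 0 0 0;0 0 0 0 0 0 0"
}}

```text
time_s: 7.6
ee_pos: [0.5727, -0.078, 0.2488]
eef_rot: [-3.141, 0.001, 2.143]
force: [-1.3, 0.4, -0.6]
grip_width: 0.0938
grip_force: 0.0
```

```bash
cat > m.py <<'E'
from h import *
for n in('top','scene'):
    c=cam(n);cv2.imwrite(f'pics/{n}1.png',c['pixels'][...,::-1]);P=cloud(c);m=masks(c)['red']
    m&=(abs(P[...,2]-.107)<.006)
    b,ce,s=big(m);p=P[b];print(n,ce,s,np.median(p,0),cv2.minEnclosingCircle(p[:,:2].astype(np.float32)))
o=ctrl.get_obs();print(o['time_s'],o['ee_pos'],o['eef_rot'],o['qpos'],o['grip_width'])
E
python3 m.py
```

```text
top [206.8700565 266.2259887] [200 255  16  24 177] [0.45850193 0.12753082 0.10684852] ((0.45943892002105713, 0.1237725168466568), 0.019664207473397255)
scene [365.80689655 168.2       ] [355 165  24   7 145] [0.46123325 0.11259828 0.10770646] ((0.4617423415184021, 0.11458820104598999), 0.021801289170980453)
7.7 [ 0.57295103 -0.0732767   0.24881311] [-3.14145635e+00 -2.87128135e-04  2.14515583e+00] [-1.90662038e-01  3.33898057e-01  1.37593548e+00  1.13822502e-04
  1.43205629e+00 -7.65037321e-01] 0.09449249950738851
```

View pics/top1.png

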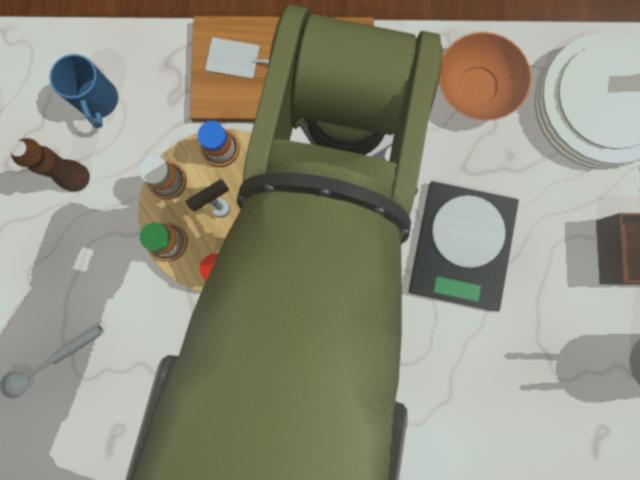

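Call:
{"op": "carry_out", "data": {
  "motion": "0 -0.03 0 0 0 7 0;0 -0.03 0 0 0 7 0;0 -0.03 0 0 0 7 0;0 -0.03 0 0 0 7 0;0 0 0 0 0 7 0;0 0 0 0 0 7 0;0 0 0 0 0 7 0;0 0 0 0 0 7 0;0 0 0 0 0 3 0;0 0 0 0 0 0 0"
}}

```text
time_s: 8.53
ee_pos: [0.5735, -0.1907, 0.249]
eef_rot: [3.141, 0.0, -3.102]
force: [0.4, 1.1, 0.3]
grip_width: 0.0939
grip_force: 0.0
```

```bash
python3 m.py
```

```text
top [220.71495327 270.32242991] [211 258  18  24 214] [0.45233673 0.10481257 0.10684556] ((0.4542875289916992, 0.10957369953393936), 0.02015461027622223)Traceback (most recent call last):
  File "m.py", line 5, in <module>
    b,ce,s=big(m);p=P[b];print(n,ce,s,np.median(p,0),cv2.minEnclosingCircle(p[:,:2].astype(np.float32)))
           ~~~^^^
  File "h.py", line 23, in big
    n,l,s,ce=cv2.connectedComponentsWithStats(m.astype(np.uint8));i=1+s[1:,4].argmax();return l==i,ce[i],s[i]
                                                                      ~~~~~~~~~~~~~~^^
ValueError: attempt to get argmax of an empty sequence
```

Run:
```python
from h import *
c=cam('top');P=cloud(c);h=cv2.cvtColor(np.ascontiguousarray(c['pixels']),cv2.COLOR_RGB2HSV).astype(int)
m=((h[...,0]<7)|(h[...,0]>172))&(h[...,1]>140)&(abs(P[...,2]-.107)<.007)&(P[...,0]<.56)
b,ce,s=big(m);p=P[b];print(ce,s,np.median(p,0),cv2.minEnclosingCircle(p[:,:2].astype(np.float32)),onz(c,214.5,267,.107))
cv2.imwrite('pics/t2.png',cv2.resize(c['pixels'][110:360,100:400,::-1],(750,600)[:2]))
```

```text
[214.30745342 268.18322981] [200 255  30  28 644] [0.45683839 0.11546753 0.10682757] ((0.45681852102279663, 0.11600061506032944), 0.023107007145881653) [0.45847027 0.11528363 0.107     ]
```

View pics/t2.png

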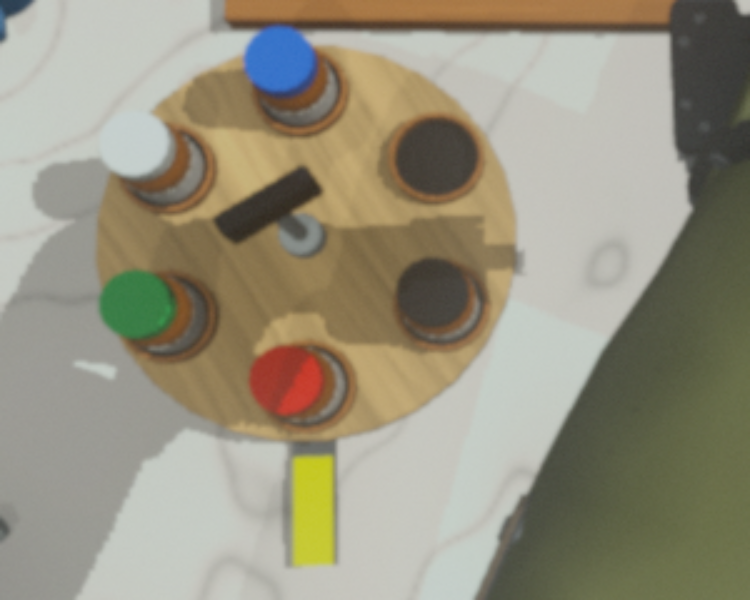

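Call:
{"op": "carry_out", "data": {
  "motion": "-0.0115 0.031 0 0 0 0 0;-0.0115 0.031 0 0 0 0 0;-0.0115 0.031 0 0 0 0 0;-0.0115 0.031 0 0 0 0 0;-0.0115 0.031 0 0 0 0 0;-0.0115 0.031 0 0 0 0 0;-0.0115 0.031 0 0 0 0 0;-0.0115 0.031 0 0 0 0 0;-0.0115 0.031 0 0 0 0 0;-0.0115 0.031 0 0 0 0 0;0 0 0 0 0 0 0;0 0 0 0 0 0 0;0 0 0 0 0 0 0;0 0 0 0 0 0 0"
}}

```text
time_s: 9.85
ee_pos: [0.4584, 0.1172, 0.2489]
eef_rot: [-3.141, -0.0, -3.107]
force: [0.2, -0.7, -0.7]
grip_width: 0.0943
grip_force: 0.0
```

Call:
{"op": "carry_out", "data": {
  "motion": "0 -0.001 -0.02 0 0 0 0;0 0 -0.02 0 0 0 0;0 0 -0.02 0 0 0 0;0 0 -0.02 0 0 0 0;0 0 -0.02 0 0 0 0;0 0 -0.02 0 0 0 0;0 0 -0.02 0 0 0 0;0 0 -0.02 0 0 0 0;0 0 -0.015 0 0 0 0;0 0 -0.008 0 0 0 0;0 0 0 0 0 0 0;0 0 0 0 0 0 0"
}}

```text
time_s: 10.85
ee_pos: [0.4584, 0.1164, 0.0662]
eef_rot: [-3.142, -0.0, -3.107]
force: [-0.5, -0.5, -0.2]
grip_width: 0.0941
grip_force: 0.0
```

Call:
{"op": "carry_out", "data": {
  "motion": "0 0 0 0 0 0 80;0 0 0 0 0 0 80;0 0 0 0 0 0 80;0 0 0 0 0 0 80;0 0 0 0 0 0 110;0 0 0 0 0 0 110;0 0 0 0 0 0 130;0 0 0 0 0 0 150;0 0 0 0 0 0 255;0 0 0 0 0 0 255;0 0 0 0 0 0 255;0 0 0 0 0 0 255;0 0 0 0 0 0 255;0 0 0 0 0 0 255",
  "grip_force": 15
}}

```text
time_s: 12.02
ee_pos: [0.4582, 0.1169, 0.066]
eef_rot: [3.142, 0.0, -3.106]
force: [-0.9, 0.3, 3.2]
grip_width: 0.051
grip_force: 15.0
```

Call:
{"op": "carry_out", "data": {
  "motion": "0 0 0.005 0 0 0 255;0 0 0.01 0 0 0 255;0 0 0.01 0 0 0 255;0 0 0.01 0 0 0 255;0 0 0.01 0 0 0 255;0 0 0.015 0 0 0 255;0 0 0.015 0 0 0 255;0 0 0.015 0 0 0 255;0 0 0.015 0 0 0 255;0 0 0.01 0 0 0 255;0 0 0.005 0 0 0 255;0 0 0 0 0 0 255;0 0 0 0 0 0 255"
}}

```text
time_s: 13.1
ee_pos: [0.4579, 0.1168, 0.1856]
eef_rot: [-3.142, -0.0, -3.106]
force: [-0.4, -0.8, -2.3]
grip_width: 0.0513
grip_force: 15.0
```

Run:
```python
from h import *
c=cam('scene');cv2.imwrite('pics/s3.png',c['pixels'][...,::-1])
print(ctrl.get_obs()['force'])
```

```text
[-0.77739814 -0.5492231  -2.13461022]
```

View pics/s3.png

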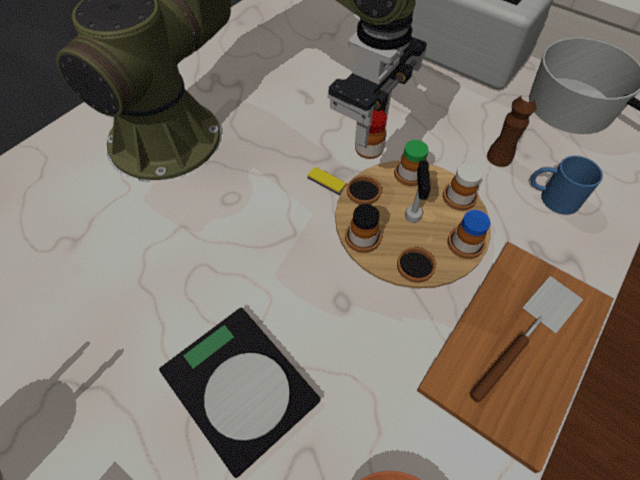

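Call:
{"op": "carry_out", "data": {
  "motion": "0.0042 -0.01 0 0 0 -2 255;0.0042 -0.02 0 0 0 -2 255;0.0042 -0.027 0 0 0 -2 255;0.0042 -0.027 0 0 0 -2 255;0.0042 -0.027 0 0 0 -2 255;0.0042 -0.027 0 0 0 -2 255;0.0042 -0.027 0 0 0 -2 255;0.0042 -0.027 0 0 0 -2 255;0.0042 -0.027 0 0 0 -2 255;0.0042 -0.027 0 0 0 -2 255;0.0042 -0.027 0 0 0 -2 255;0.0042 -0.027 0 0 0 -2 255;0.0042 -0.027 0 0 0 -2 255;0.0042 -0.027 0 0 0 -2 255;0.0042 -0.027 0 0 0 -2 255;0.0042 -0.027 0 0 0 -2 255;0.0042 -0.016 0 0 0 -2 255;0.0042 -0.01 0 0 0 -2 255;0 0 0 0 0 0 255;0 0 0 0 0 0 255"
}}

```text
time_s: 14.82
ee_pos: [0.5331, -0.3176, 0.1849]
eef_rot: [-3.142, -0.002, 2.548]
force: [-0.7, 0.2, -1.2]
grip_width: 0.051
grip_force: 15.0
```

Call:
{"op": "carry_out", "data": {
  "motion": "0 0 0 0 0 0 255;0 0 -0.01 0 0 0 255;0 0 -0.02 0 0 0 255;0 0 -0.02 0 0 0 255;0 0 -0.02 0 0 0 255;0 0 -0.02 0 0 0 255;0 0 -0.01 0 0 0 255;0 0 -0.01 0 0 0 255;0 0 0 0 0 0 255;0 0 0 0 0 0 255;0 0 0 0 0 0 255;0 0 0 0 0 0 255"
}}

```text
time_s: 15.82
ee_pos: [0.5341, -0.3174, 0.0771]
eef_rot: [-3.142, 0.002, 2.549]
force: [-0.5, 0.3, -2.6]
grip_width: 0.0512
grip_force: 15.0
```

Run:
```python
from h import *
c=cam('scene');cv2.imwrite('pics/s4.png',c['pixels'][...,::-1]);o=ctrl.get_obs()
print(o['force'],o['ee_pos'],o['eef_rot'])
```

```text
[-0.00476495  0.27894109 -1.19927445] [ 0.53406401 -0.31735108  0.07693991] [3.14159127e+00 1.52687290e-03 2.54905936e+00]
```

View pics/s4.png

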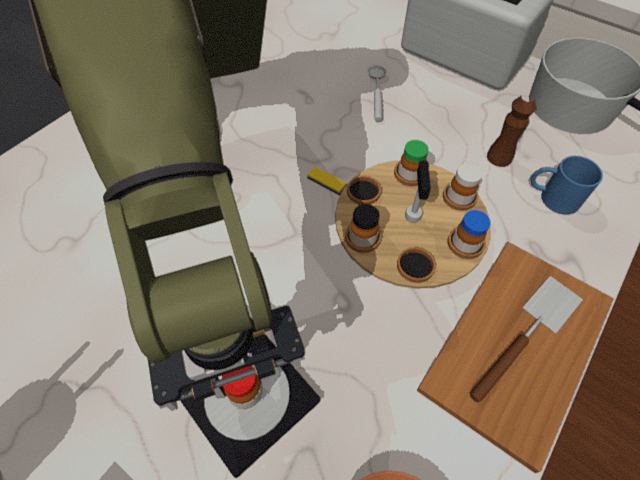

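The jar hangs upright over the pan (lid at about (240,380), pan around (246,397)); I lower it to contact.

Call:
{"op": "carry_out", "data": {
  "motion": "0 0 -0.006 0 0 0 255;0 0 -0.005 0 0 0 255;0 0 -0.002 0 0 0 255;0 0 -0.001 0 0 0 255;0 0 -0.001 0 0 0 255;0 0 -0.001 0 0 0 255;0 0 0 0 0 0 255;0 0 0 0 0 0 255;0 0 0 0 0 0 255"
}}

```text
time_s: 16.62
ee_pos: [0.5338, -0.3172, 0.0601]
eef_rot: [-3.142, 0.0, 2.549]
force: [0.1, -0.1, -0.8]
grip_width: 0.0516
grip_force: 15.0
```

Call:
{"op": "carry_out", "data": {
  "motion": "0 0 -0.001 0 0 0 255;0 0 0 0 0 0 255;0 0 0 0 0 0 255;0 0 0 0 0 0 255;0 0 0 0 0 0 255"
}}

```text
time_s: 17.03
ee_pos: [0.534, -0.3173, 0.0601]
eef_rot: [-3.142, 0.001, 2.549]
force: [-3.6, 2.9, 8.2]
grip_width: 0.051
grip_force: 15.0
```

Contact at the expected height; release and rise.

Call:
{"op": "carry_out", "data": {
  "motion": "0 0 0 0 0 0 90;0 0 0 0 0 0 70;0 0 0 0 0 0 40;0 0 0 0 0 0 0;0 0 0 0 0 0 0;0 0 0 0 0 0 0;0 0 0 0 0 0 0;0 0 0 0 0 0 0;0 0 0 0 0 0 0;0 0 0.01 0 0 0 0;0 0 0.02 0 0 0 0;0 0 0.03 0 0 0 0;0 0 0.03 0 0 0 0;0 0 0.03 0 0 0 0;0 0 0.03 0 0 0 0;-0.03 0 0 0 0 0 0;-0.04 0 0 0 0 0 0;-0.04 0 0 0 0 0 0;-0.03 0 0 0 0 0 0;0 0 0 0 0 0 0"
}}

```text
time_s: 18.7
ee_pos: [0.3901, -0.3171, 0.2102]
eef_rot: [-3.141, 0.001, 2.547]
force: [0.4, 0.6, 0.8]
grip_width: 0.0937
grip_force: 0.0
```

Run:
```python
from h import *
for n in('scene','top'):
    c=cam(n);P=cloud(c);h=cv2.cvtColor(np.ascontiguousarray(c['pixels']),cv2.COLOR_RGB2HSV).astype(int)
    if n=='scene':cv2.imwrite('pics/s5.png',c['pixels'][...,::-1])
    m=((h[...,0]<7)|(h[...,0]>172))&(h[...,1]>140)&(abs(P[...,2]-.101)<.007)&(P[...,1]<-.2)
    if m.any():
        b,ce,s=big(m);p=P[b];print(n,ce,s,np.median(p,0),cv2.minEnclosingCircle(p[:,:2].astype(np.float32)))
o=ctrl.get_obs();print(o['time_s'],o['ee_pos'],o['grip_width'])
```

```text
scene [240.26345934 381.15120275] [224 365  34  34 873] [ 0.53638267 -0.31760434  0.10146949] ((0.5355077981948853, -0.3168288767337799), 0.022941147908568382)
top [482.42931937 223.4904014 ] [469 211  28  27 573] [ 0.53349127 -0.31606034  0.10109214] ((0.5328541398048401, -0.316741943359375), 0.022837968543171883)
18.8 [ 0.393398   -0.31743671  0.21024548] 0.09401771743471017
```

View pics/s5.png

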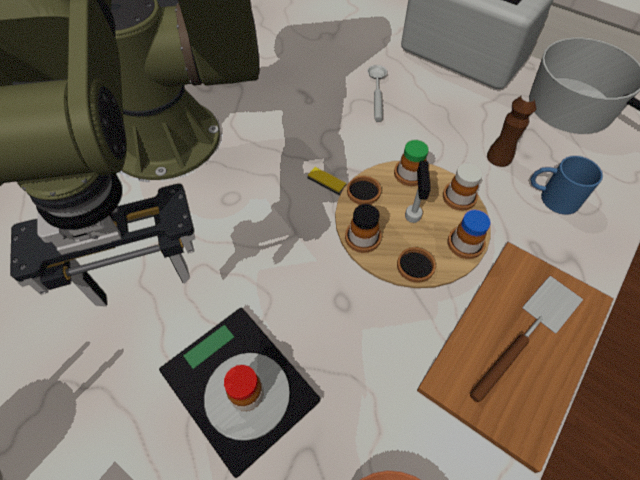

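The jar stands upright on the pan (lid at (240,381)), lid top at 101 mm as expected and centred to about 1 mm. The arm is clear, so I hand in.

```bash
python3 -c "
from station import ctrl
print(ctrl.hand_in())"
```

```text
the job is handed in; nothing more can be done
None
```

The red-lidded jar was turned to the pointer, lifted straight out and stood upright on the scale pan, within about 2 mm of its centre by both cameras; I handed the job in at about 19 s with the arm clear, and no verdict was returned.

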